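# Fit the eared pad plate into the clamping jig

## Task

Take the pad plate with the two steel ears out of the plywood rack and slide its ears down into the slotted posts of the clamping jig, past the spring clips, until the plate sits flat and fully home on the ledge at both ends, and let go of it. Feel for the slots, whose place along the jig is not known exactly; the clips need a firm push but do not force or ram it (stay below about 4 kg of push). Leave the plain plate in the rack and do not disturb the hammer, screwdriver and glue jar.

Things in the scene. Friction and masses are not known exactly. Their poses are not given: they have to be found in the camera images.
- pad_plate: Clamp pad: steel plate faced with cork on both sides, standing upright in the rack; 14 mm thick (x), 90 wide (y), 84 tall (z), 0.17 to 0.31 kg, a steel ear at each side. Origin: centre of the underside; z up. Symmetric: may be fitted either way round. Grip the cork across its thickness at the middle of the top edge
- ear (a point): Middle of the underside of the plate's +y ear. Both ears are bare steel, stick out 14 mm from the sides (118 mm over both), 6 mm thick, centred in the plate's thickness, from 8 to 32 mm above the plate's lower edge
- plain_plate: Another cork-faced pad, the same 14 x 90 x 84 mm but without ears, standing in the rack's other place; leave it there. Origin and axes as for the eared plate
- rack: Plywood rack, 144 x 132 mm, fixed; origin: centre of its underside, z up. Plates stand on its floor, 10 mm above the bench, at x = -40 and +40 mm (which is where varies), thickness along the rack's x, each between two low cheeks (70 mm long, tops 32 mm above the bench, 1.5 mm play either side)
- jig: Clamping jig, fixed: dark wood base 205 x 190 x 12 mm with a wooden far jaw (x 70 to 95 mm, 60 mm high) and screw, and an aluminium head with a ledge and two slotted posts. Origin: underside of the base; x to the far jaw, y from post to post, z up. The head is locked somewhere within 12 mm either way of x = 0; where is NOT in this pose, so look or feel for it
- jig_mouth (a point): x = y = 0 of the jig, at the height of the flat post tops and slot mouths (72 mm). Posts: |y| 48 to 72 mm, 64 mm long in x. The slot in the middle of each post is vertical, open above and to the other post, 8.4 mm wide in x (6 mm ear), end wall at |y| = 60.5 mm (1.5 mm play), with a 1.5 mm high lead-in at that wall only. An ear that misses rests on the post top
- jig_seat (a point): x = y = 0 of the jig, at the height of the ledge (20 mm), on which the seated plate stands, 104 mm high then. In each slot a steel clip on the +x side: ramp from 68 mm down to a nose at 56 mm, free gap 3.5 mm; it yields to +x (1.3 N + 0.9 N/mm). Passing both takes about 6 to 15 N of push; the noses then snap over the ears. All plate-jig contacts adding up to over 60 N is forcing
- hammer: Hammer lying on the bench at the left side, bystander
- screwdriver: Screwdriver lying on the bench at the right side, bystander
- glue_jar: Glue jar, 64 mm across, 85 mm high, far side of the bench, bystander
Mind the look-alikes: they are no part of the job. What is shaped like the pad_plate but red is not meant.

How it is judged:
By the outcome, as a careful person would: the job done as asked, in the order asked, and still so for the second after the job is handed in, with the robot touching nothing.
It also fails if it takes over 72 s, if anything falls off the work surface, if the arm or the gripper's body presses on something with over 40 N, if the wrist force passes 120 N, or if a joint passes its speed limit or range.

## Robot

A 7-joint arm with a two-finger parallel gripper is mounted at the origin on the work surface. World frame = base frame: x ahead of the robot, y to its left, z up, the work surface at z = 0. Lengths are in m, angles in rad, forces in N, time in s.
With the tool pointing down it reaches from about 0.425 to 1.025 m from the base axis. Payload 9.4 kg.
Tool frame: the origin (TCP) lies on the mounting face of the last link; the fingertips stand 173 mm ahead of it and the grasp point (between the pads) lies 155 mm ahead of it (robot.grip_point_offset is the distance from the TCP to the grasp point, in m); z points along the fingers, y is the line along which they close (so a half turn about z gives the same grasp; the last joint's range is limited). The gripper opens to 85 mm and grips with 20 to 120 N. Pads are 22 mm wide; open, the fingers measure 114 mm over their backs; the gripper's body (76 mm by 85 mm) begins 54 mm behind the grasp point. The pads swing forward as they close: fully open they stand 13 mm farther back than shut.
Start: joints at [1.171, 0.599, -0.003, 1.599, 0.002, 0.943, -0.08], TCP at [0.23, -0.688, 0.405] pointing down, gripper open.
Joint ranges: [-2.57, 2.57], [-0.35, 1.97], [-1.29, 1.29], [0.11, 2.56], [-1.05, 4.19], [0.11, 1.86], [-2.63, 2.63]. Speed limits (rad/s): [2.22, 2.22, 3.01, 3.01, 3.14, 3.14, 3.14].

## Interface

Orientations are given as a unit quaternion [w, x, y, z].
In Python, from rig import robot gives the robot as it stands.
- The arm moves only by the shell command python3 -m crank 'ROWS' [FORCE]. ROWS is JSON, a list of rows, each an object of numbers: "x", "y", "z": the shift along the tool's x, y, z in m; "spin": the turn about the tool's z in rad; "claw": the closure, from -1 (fully open) to 1 (shut). In form: [{"x": .., "y": .., "z": .., "spin": .., "claw": ..}, ...]. A call has 1 to 5 rows; each row shifts and turns the commanded pose from where the row before left it, along the tool's axes as they then stand; what a row does not reach is not made up. A row lasts 1/8 s, in which the tool goes at most 62.5 mm and 10.7 degrees, less where a joint would pass 70% of its speed; a pose out of reach is approached as far as the arm can. A call is refused whole if a number of a shift passes 0.0625 or a number of a turn 0.188, either way. A call with a gripper value outside its range is refused whole. The fingers move at their own pace and stop on an object; FORCE is the grip in N (left out, the last holds). Time passes only in rows, so rows that do not move let the fingers close. It gives the time, the measured TCP pose, the force, the opening and the grip force at its end, in the units of the state.
- robot.observe(): the state, without advancing time (a new reading comes with each control period).
- robot.get_image(name): name is "side" or "top"; returns a dict with "pixels" (420x560x3 uint8, blue, green, red), "fx", "fy", "cx", "cy" (pixels), "R" (3x3) and "t" (3): a world point X has camera coordinates R X + t. Camera axes: x right, y down, z forward; pixel columns grow to the right and rows downward; lengths in m; the calibration is good to about 2 mm. A picture is of the moment at which its call begins. There is no depth.
- robot.hand_in(): hands the job in; it is judged then, once.
The state is a dict: "clock": time; "joint_positions": joint angles; "joint_velocities": joint speeds; "tau": joint torques, N m; "tcp_pos": TCP position; "eef_rot": TCP orientation; "ft_force": force on the tool from outside, world axes, zero at the start; "torque": the same for the moment, N m; "grip_width": finger opening in m; "grasp_force": force on a finger pad.
Only numpy, scipy, OpenCV 4.12 (cv2) and the standard library are available. Lean on these libraries where they do the work, as an engineer would, in place of code of your own. Each camera call takes 0.05 s, during which the arm holds its last target. There are 200 camera calls.

## Working session

There is one attempt and no reset: what is moved stays moved. The work goes in short steps, Python scripts to look and compute and a shell command to move; the robot and the scene stay as the last step left them, time stands still between calls to the robot, and variables do not carry over. Pictures are saved under pics/ and viewed, at most 10 in all, crops included, and the job is handed in when it is done.

```bash
mkdir -p pics; python3 - <<'E'
from rig import robot
import cv2,numpy as np
for n in("top","side"):
    d=robot.get_image(n); cv2.imwrite(f"pics/{n}0.png",d["pixels"])
    print(n,d["fx"],d["fy"],d["cx"],d["cy"],np.round(d["R"],4).tolist(),np.round(d["t"],4).tolist())
s=robot.observe(); print(s)
E
```

```text
top 412.4875068592215 412.4875068592215 284.93312650899196 208.11924218403027 [[-0.0276, -0.9996, -0.0016], [-0.9883, 0.0275, -0.1498], [0.1498, -0.0025, -0.9887]] [0.0228, 0.5515, 1.0271]
side 469.41036777921886 469.41036777921886 279.7506967234584 208.40535357053977 [[0.8638, 0.5036, -0.0175], [0.2742, -0.4989, -0.8221], [-0.4227, 0.7053, -0.569]] [-0.4549, -0.0828, 1.8414]
{'clock': 0.1, 'joint_positions': array([ 1.17127448,  0.60002218, -0.00255298,  1.60004009,  0.0017831 ,
        0.94292397, -0.079797  ]), 'joint_velocities': array([ 1.11813940e-03, -1.30054688e-03, -4.32288122e-04, -2.38684355e-03,
       -3.05447298e-03, -2.36926099e-03,  4.09706270e-06]), 'tau': array([ 4.72658925e-03, -7.78001404e+01,  1.56983223e+00, -2.58626711e+01,
        1.26418963e-02,  5.56547500e-03, -1.46207236e-05]), 'tcp_pos': array([ 0.22996018, -0.68737134,  0.40392308]), 'eef_rot': array([-6.75509707e-04,  9.86996496e-01,  1.60740266e-01, -1.66195439e-04]), 'ft_force': array([-0.05272878, -0.20997701, -0.95636372]), 'torque': array([ 0.05810902,  0.01092796, -0.06488776]), 'grasp_force': 0.0, 'grip_width': 0.08542819715602687}
```

View pics/top0.png

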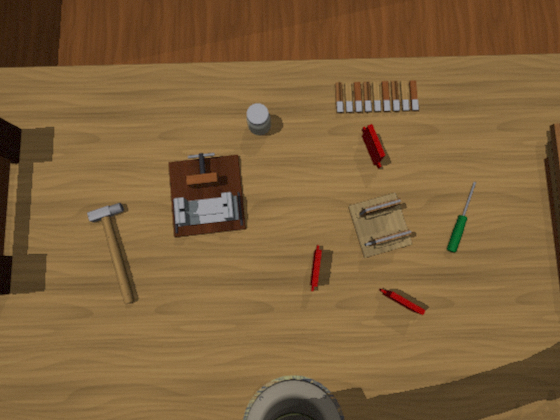

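View pics/side0.png

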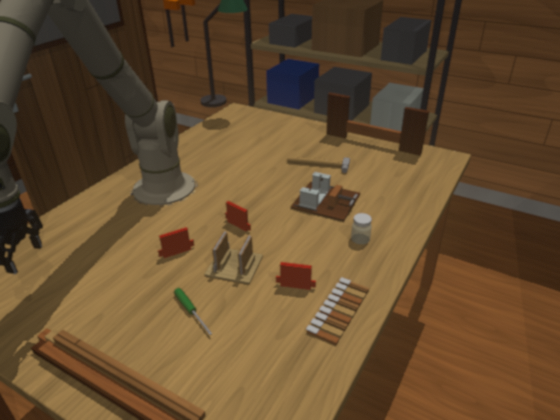

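The top view shows the rack at about (380,225) with two plates, at (381,209) and (389,239). The jig is at (207,196), and the red plates are decoys. I'll enlarge the rack and jig to tell which plate has the ears.

```bash
python3 - <<'E'
import cv2,numpy as np
t=cv2.imread("pics/top0.png"); s=cv2.imread("pics/side0.png")
a=cv2.resize(t[185:265,340:425],(400,376),interpolation=3)
b=cv2.resize(s[225:290,200:270],(400,371),interpolation=3)
c=cv2.resize(t[145:245,160:255],(400,421),interpolation=3)
o=np.zeros((421,800,3),np.uint8)
cv2.imwrite("pics/c1.png",np.hstack([a[:371],b]))
cv2.imwrite("pics/c2.png",c)
E
```

```text
(no output)
```

View pics/c1.png

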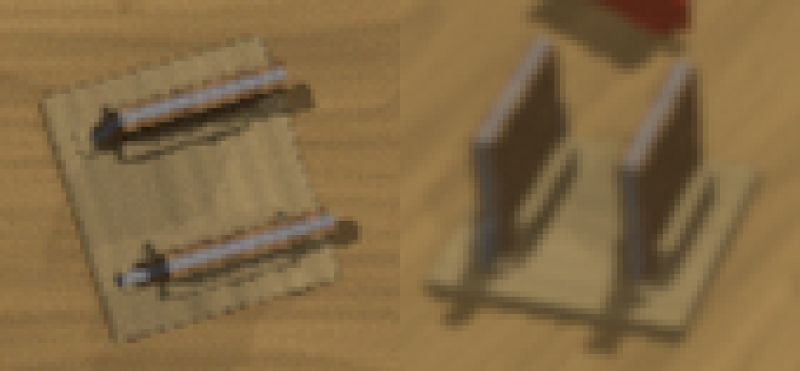

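View pics/c2.png

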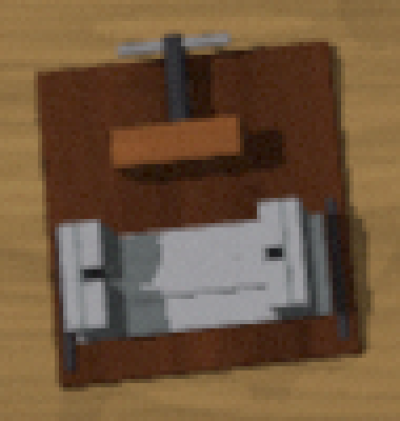

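Two rack plates are candidates, at top-view (383,205) and (393,237). The crop shows a bright steel ear sticking out left of the near one, at about (366.6,244), and none on the far one. So the near plate (393,237) is the target. The jig's dark slot mouths are at about (182,210) and (225,205).

```bash
cat > h.py <<'E'
from rig import robot
import cv2,numpy as np
def ray(d,px,z):
    R=np.array(d["R"]);t=np.array(d["t"]);C=-R.T@t
    v=R.T@np.array([(px[0]-d["cx"])/d["fx"],(px[1]-d["cy"])/d["fy"],1])
    return C+v*(z-C[2])/v[2]
E
python3 - <<'E'
from h import *
d=robot.get_image("top"); im=d["pixels"]
def c(cx,cy,ox,oy,s,z): return ray(d,(ox+(cx+.5)*s-.5,oy+(cy+.5)*s-.5),z)
f=lambda n,a,b:print(n,"mid",np.round((a+b)/2,4),"len",round(float(np.hypot(*(b-a)[:2])),4),"yaw",round(float(np.degrees(np.arctan2(*(a-b)[1::-1]))),2))
f("near",c(165,267,340,185,.2127,.094),c(335,220,340,185,.2127,.094))
f("far",c(120,118,340,185,.2127,.094),c(287,73,340,185,.2127,.094))
f("ear", c(117,281,340,185,.2127,.042),c(117,280,340,185,.2127,.042))
g=cv2.cvtColor(im,6)
for n,(x0,x1,y0,y1) in {"L":(176,187,205,215),"R":(220,230,200,210)}.items():
    p=g[y0:y1,x0:x1]; m=(p<75); ys,xs=np.nonzero(m); w=75.-p[m]
    print(n,p.tolist()); q=(x0+np.average(xs,weights=w),y0+np.average(ys,weights=w)); print(q,ray(d,q,.072).round(4))
    if n=="L":a=ray(d,q,.072)
f("slots",a,ray(d,q,.072))
f("basetop",c(38,72,160,145,.2375,.012),c(330,42,160,145,.2375,.012))
f("basebot",c(60,388,160,145,.2375,.012),c(365,353,160,145,.2375,.012))
E
```

```text
near mid [ 0.467  -0.2531  0.094 ] len 0.0923 yaw 103.73
far mid [ 0.5452 -0.2339  0.094 ] len 0.0915 yaw 103.54
ear mid [ 0.4528 -0.1931  0.042 ] len 0.0005 yaw 176.77
L [[156, 151, 139, 149, 156, 156, 156, 132, 82, 56, 51], [157, 152, 141, 147, 158, 158, 157, 137, 85, 56, 53], [159, 151, 136, 146, 155, 150, 147, 134, 85, 49, 55], [156, 155, 131, 124, 125, 113, 109, 91, 59, 54, 62], [157, 154, 131, 83, 38, 32, 25, 33, 34, 56, 62], [157, 151, 130, 90, 43, 29, 24, 31, 31, 45, 56], [155, 149, 131, 98, 81, 88, 91, 105, 80, 55, 68], [158, 154, 143, 126, 133, 142, 149, 158, 117, 63, 74], [157, 157, 143, 141, 150, 158, 153, 155, 120, 67, 55], [156, 157, 142, 141, 150, 154, 158, 156, 126, 71, 55]]
(np.float64(183.57215836526183), np.float64(209.19667943805874)) [0.5516 0.2626 0.072 ]
R [[157, 155, 157, 159, 156, 155, 153, 123, 135, 156], [158, 156, 156, 157, 156, 156, 152, 130, 137, 158], [157, 156, 155, 156, 157, 153, 144, 127, 145, 154], [156, 159, 147, 133, 129, 116, 103, 119, 145, 155], [156, 159, 132, 79, 28, 27, 41, 103, 144, 155], [156, 159, 141, 85, 27, 32, 33, 99, 143, 156], [157, 157, 140, 112, 94, 94, 105, 116, 139, 154], [160, 157, 149, 153, 147, 150, 157, 145, 140, 152], [160, 155, 158, 156, 156, 157, 155, 147, 130, 143], [158, 156, 158, 159, 156, 156, 157, 146, 117, 133]]
(np.float64(224.92748091603053), np.float64(204.50763358778627)) [0.5607 0.1585 0.072 ]
slots mid [0.5561 0.2106 0.072 ] len 0.1045 yaw 94.97
basetop mid [0.6996 0.225  0.012 ] len 0.1887 yaw 94.46
basebot mid [0.4965 0.2066 0.012 ] len 0.192 yaw 94.99
```

```bash
cat >> h.py <<'E'
def rel(x,y,z,yaw):
    "grip-point target, tool-x yaw deg -> remaining shift in tool axes, spin"
    from scipy.spatial.transform import Rotation as Ro
    s=robot.observe(); q=s["eef_rot"]; M=Ro.from_quat([*q[1:],q[0]]).as_matrix()
    g=s["tcp_pos"]+M[:,2]*robot.grip_point_offset
    cy=np.degrees(np.arctan2(M[1,0],M[0,0]))
    print("grip",g.round(4),"yaw",cy.round(2),"tilt",M[:2,2].round(4),"d_tool",(M.T@(np.array([x,y,z])-g)).round(4),"spin",round(float(-np.radians(yaw-cy)),4),"F",np.round(s["ft_force"],1),"w",round(s["grip_width"],4),round(s["clock"],2))
E
python3 -m crank '[{"x":0.036,"y":-0.0336},{"x":0.036,"y":-0.0336},{"x":0.036,"y":-0.0336},{"x":0.036,"y":-0.0336},{"x":0.036,"y":-0.0336}]'
python3 -m crank '[{"x":0.036,"y":-0.0336},{"x":0.036,"y":-0.0336},{"x":0.036,"y":-0.0336},{"x":0.036,"y":-0.0336},{"x":0.036,"y":-0.0336}]'
python3 -m crank '[{"spin":-0.187},{"spin":-0.187},{"spin":-0.187},{"spin":-0.187},{"spin":-0.187}]'
python3 -m crank '[{"spin":-0.187},{"spin":-0.187},{"spin":-0.178},{"z":0,"claw":-0.4},{"z":0}]'
python3 -c "
from h import *
rel(.467,-.253,.078,103.7)"
```

```text
grip [ 0.2299 -0.6872  0.2493] yaw 18.5 tilt [-0.0005  0.0011] d_tool [ 0.3627 -0.3364  0.1717] spin -1.487 F [ 0.1 -0.8 -1.2] w 0.0853 0.15validation failed for argument at $[0]...
validation failed for argument at $[0]...
validation failed for argument at $[0]...
validation failed for argument at $[0]...
```

```bash
python3 -m crank '[{"x":0.036,"y":-0.0336,"z":0,"spin":0,"claw":-1},{"x":0.036,"y":-0.0336,"z":0,"spin":0,"claw":-1},{"x":0.036,"y":-0.0336,"z":0,"spin":0,"claw":-1},{"x":0.036,"y":-0.0336,"z":0,"spin":0,"claw":-1},{"x":0.036,"y":-0.0336,"z":0,"spin":0,"claw":-1}]'
python3 -c "
from h import *
rel(.467,-.253,.078,103.7)"
```

```text
clock: 0.78
tcp_pos: [0.348, -0.4697, 0.4046]
eef_rot: [-0.0, 0.987, 0.161, 0.0]
ft_force: [0.7, -0.1, 0.4]
grip_width: 0.0855
grasp_force: 0.0
grip [ 0.348  -0.4696  0.2499] yaw 18.5 tilt [-0.      0.0001] d_tool [ 0.1816 -0.1677  0.1719] spin -1.4871 F [ 0.7 -0.1  0.4] w 0.0855 0.78
```

```bash
python3 -m crank '[{"x":0.036,"y":-0.0336,"z":0,"spin":0,"claw":-1},{"x":0.036,"y":-0.0336,"z":0,"spin":0,"claw":-1},{"x":0.036,"y":-0.0336,"z":0,"spin":0,"claw":-1},{"x":0.036,"y":-0.0336,"z":0,"spin":0,"claw":-1},{"x":0.036,"y":-0.0336,"z":0,"spin":0,"claw":-1}]' >/dev/null
python3 -m crank '[{"x":0,"y":0,"z":0,"spin":-0.186,"claw":-1},{"x":0,"y":0,"z":0,"spin":-0.186,"claw":-1},{"x":0,"y":0,"z":0,"spin":-0.186,"claw":-1},{"x":0,"y":0,"z":0,"spin":-0.186,"claw":-1},{"x":0,"y":0,"z":0,"spin":-0.186,"claw":-1}]' >/dev/null
python3 -m crank '[{"x":0,"y":0,"z":0,"spin":-0.186,"claw":-1},{"x":0,"y":0,"z":0,"spin":-0.186,"claw":-0.4},{"x":0,"y":0,"z":0,"spin":-0.186,"claw":-0.4},{"x":0,"y":0,"z":0.03,"spin":0,"claw":-0.4},{"x":0,"y":0,"z":0.03,"spin":0,"claw":-0.4}]' >/dev/null
python3 -c "
from h import *
rel(.467,-.253,.078,103.7)
d=robot.get_image('side');cv2.imwrite('pics/s1.png',cv2.resize(d['pixels'][150:300,150:330],(720,600),interpolation=2))"
```

```text
grip [ 0.4647 -0.2551  0.1894] yaw 103.72 tilt [ 0.0008 -0.0004] d_tool [0.0015 0.0026 0.1114] spin 0.0003 F [ 0.8 -0.9 -0.7] w 0.0597 2.65
```

View pics/s1.png

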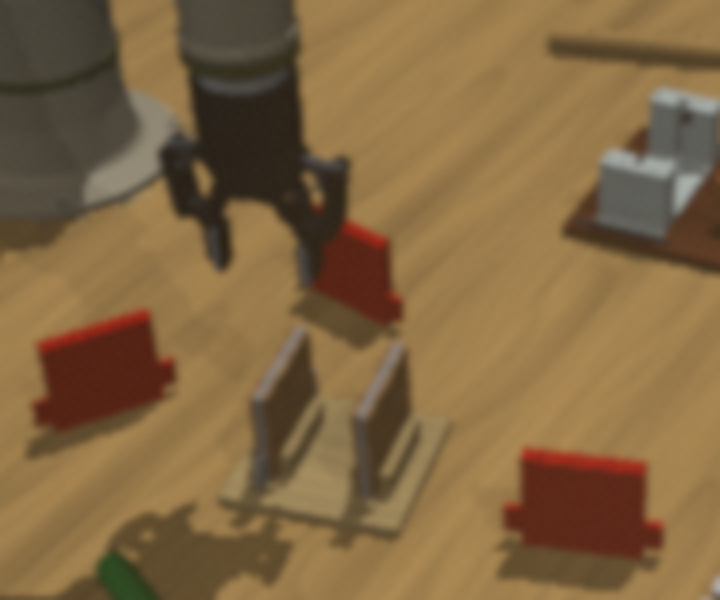

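The gripper hangs above the rack, turned correctly, and the near plate's top edge runs from (252,398) to (305,330) in the crop. I'll check that against the side-view ray.

```bash
python3 -c "
from h import *
d=robot.get_image('side')
a,b=[ray(d,(150+(x+.5)/4-.5,150+(y+.5)/4-.5),.094) for x,y in((256,398),(302,333))]
print(a.round(4),b.round(4),((a+b)/2).round(4))"
python3 -m crank '[{"x":0.001,"y":0.002,"z":0.022,"spin":0,"claw":-0.4},{"x":0,"y":0,"z":0.022,"spin":0,"claw":-0.4},{"x":0,"y":0,"z":0.02,"spin":0,"claw":-0.4},{"x":0,"y":0,"z":0,"spin":0,"claw":-0.4}]'
```

```text
[ 0.4776 -0.2976  0.094 ] [ 0.4615 -0.2176  0.094 ] [ 0.4696 -0.2576  0.094 ]
clock: 3.25
tcp_pos: [0.4666, -0.2532, 0.2805]
eef_rot: [-0.001, 0.617, 0.787, -0.0]
ft_force: [0.3, 0.4, 1.2]
grip_width: 0.0598
grasp_force: 0.0
```

```bash
python3 -m crank '[{"x":-0.001,"y":0.001,"z":0.016,"spin":0,"claw":-0.4},{"x":0,"y":0,"z":0.016,"spin":0,"claw":-0.4},{"x":0,"y":0,"z":0.015,"spin":0,"claw":-0.4},{"x":0,"y":0,"z":0,"spin":0,"claw":-0.4}]'
python3 -m crank '[{"x":0,"y":0,"z":0,"spin":0,"claw":1},{"x":0,"y":0,"z":0,"spin":0,"claw":1},{"x":0,"y":0,"z":0,"spin":0,"claw":1},{"x":0,"y":0,"z":0,"spin":0,"claw":1},{"x":0,"y":0,"z":0,"spin":0,"claw":1}]' 60
```

```text
clock: 3.75
tcp_pos: [0.4674, -0.2537, 0.2323]
eef_rot: [-0.001, 0.617, 0.787, -0.0]
ft_force: [-0.1, 0.1, 0.4]
grip_width: 0.0596
grasp_force: 0.0
clock: 4.38
tcp_pos: [0.4678, -0.2541, 0.2342]
eef_rot: [0.0, 0.617, 0.787, 0.0]
ft_force: [-0.3, 0.3, 5.9]
grip_width: 0.0128
grasp_force: 59.1
```

```bash
python3 -m crank '[{"x":0,"y":0,"z":-0.01,"spin":0,"claw":1},{"x":0,"y":0,"z":-0.025,"spin":0,"claw":1},{"x":0,"y":0,"z":-0.03,"spin":0,"claw":1},{"x":0,"y":0,"z":-0.03,"spin":0,"claw":1},{"x":0,"y":0,"z":-0.025,"spin":0,"claw":1}]'
python3 -m crank '[{"x":0,"y":0,"z":0,"spin":0,"claw":1},{"x":0,"y":0,"z":0,"spin":0,"claw":1}]'
python3 -c "
from h import *
rel(.556,.213,.17,94.9)"
```

```text
clock: 5.0
tcp_pos: [0.4674, -0.2539, 0.3552]
eef_rot: [0.0, 0.617, 0.787, 0.0]
ft_force: [-0.5, -0.3, -2.3]
grip_width: 0.0133
grasp_force: 58.6
clock: 5.25
tcp_pos: [0.4672, -0.254, 0.3531]
eef_rot: [-0.0, 0.617, 0.787, -0.0]
ft_force: [-0.0, -0.0, -2.3]
grip_width: 0.0132
grasp_force: 58.7
grip [ 0.4671 -0.254   0.1984] yaw 103.74 tilt [-0.0009  0.0002] d_tool [0.4325 0.1973 0.0284] spin 0.1543 F [-0.  -0.  -2.3] w 0.0132 5.25
```

```bash
python3 -m crank '[{"x":0.03,"y":0.014,"z":0,"spin":0,"claw":1},{"x":0.045,"y":0.0205,"z":0,"spin":0,"claw":1},{"x":0.05,"y":0.023,"z":0,"spin":0,"claw":1},{"x":0.05,"y":0.023,"z":0,"spin":0,"claw":1},{"x":0.05,"y":0.023,"z":0,"spin":0,"claw":1}]' >/dev/null
python3 -m crank '[{"x":0.05,"y":0.023,"z":0,"spin":0,"claw":1},{"x":0.05,"y":0.023,"z":0,"spin":0,"claw":1},{"x":0.05,"y":0.022,"z":0,"spin":0,"claw":1},{"x":0.04,"y":0.018,"z":0,"spin":0,"claw":1},{"x":0.0175,"y":0.007,"z":0,"spin":0.077,"claw":1}]' >/dev/null
python3 -m crank '[{"x":0,"y":0,"z":0,"spin":0.077,"claw":1},{"x":0,"y":0,"z":0,"spin":0,"claw":1},{"x":0,"y":0,"z":0,"spin":0,"claw":1}]'
python3 -c "
from h import *
rel(.556,.213,.15,94.9)
d=robot.get_image('top');a=d['pixels'][150:250,150:270]
e=robot.get_image('side');b=e['pixels'][140:240,270:390]
cv2.imwrite('pics/j1.png',np.vstack([cv2.resize(x,(360,300),interpolation=2) for x in(a,b)]))"
```

```text
clock: 6.88
tcp_pos: [0.5556, 0.2125, 0.3528]
eef_rot: [-0.0, 0.676, 0.737, -0.001]
ft_force: [-0.1, -0.4, -2.9]
grip_width: 0.0132
grasp_force: 58.7
grip [0.5554 0.2124 0.1981] yaw 95.01 tilt [-0.0013 -0.0007] d_tool [0.0006 0.0007 0.0481] spin 0.0019 F [-0.1 -0.4 -2.9] w 0.0132 6.88
```

View pics/j1.png

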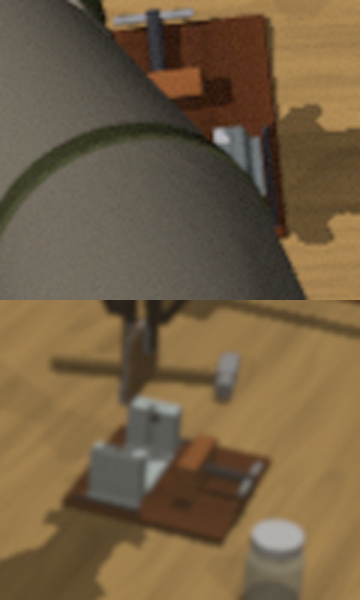

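```bash
python3 -m crank '[{"x":0.0005,"y":0.0005,"z":0.02,"spin":0.002,"claw":1},{"x":0,"y":0,"z":0.02,"spin":0,"claw":1},{"x":0,"y":0,"z":0.015,"spin":0,"claw":1},{"x":0,"y":0,"z":0.003,"spin":0,"claw":1},{"x":0,"y":0,"z":0,"spin":0,"claw":1}]'
python3 -c "
from h import *
rel(.556,.213,.133,94.9)
d=robot.get_image('top');a=d['pixels'][180:230,200:260]
e=robot.get_image('side');b=e['pixels'][160:210,290:350]
cv2.imwrite('pics/j2.png',cv2.resize(b,(720,600),interpolation=2))"
```

```text
clock: 7.6
tcp_pos: [0.5563, 0.2134, 0.2958]
eef_rot: [-0.0, 0.677, 0.736, 0.0]
ft_force: [0.2, 0.1, -2.5]
grip_width: 0.0129
grasp_force: 58.7
grip [0.5563 0.2134 0.1411] yaw 94.82 tilt [0.     0.0001] d_tool [-0.0004 -0.0004  0.0081] spin -0.0014 F [ 0.2  0.1 -2.5] w 0.0129 7.6
```

View pics/j2.png

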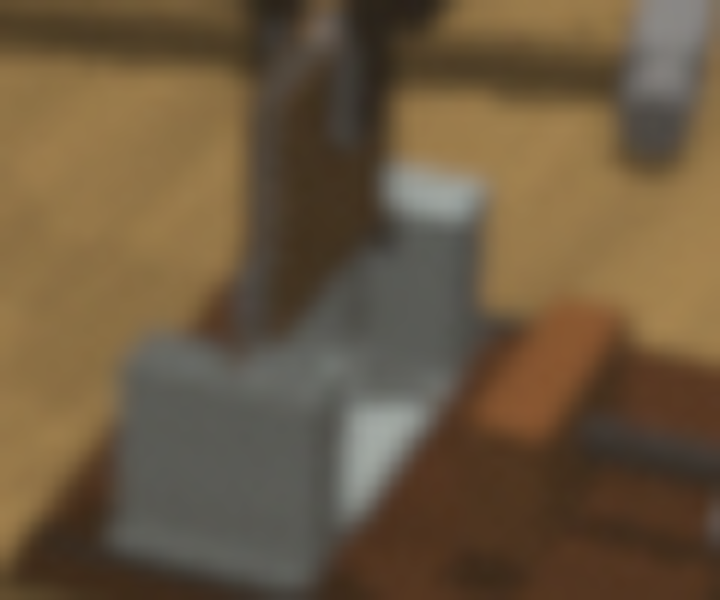

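The side crop shows the plate edge right over the near post's slot notch, at about (235,360). I'll lower it gently and feel for the slot.

```bash
python3 -m crank '[{"x":0,"y":0,"z":0.003,"spin":0,"claw":1},{"x":0,"y":0,"z":0.002,"spin":0,"claw":1},{"x":0,"y":0,"z":0.002,"spin":0,"claw":1},{"x":0,"y":0,"z":0,"spin":0,"claw":1}]' | grep -E "tcp|force"
python3 -m crank '[{"x":0,"y":0,"z":0.0015,"spin":0,"claw":1},{"x":0,"y":0,"z":0,"spin":0,"claw":1}]'| grep -E "tcp|force"
python3 -m crank '[{"x":0,"y":0,"z":0.001,"spin":0,"claw":1},{"x":0,"y":0,"z":0,"spin":0,"claw":1}]'| grep -E "tcp|force"
```

```text
tcp_pos: [0.5562, 0.2133, 0.2885]
ft_force: [0.3, -0.6, -1.7]
grasp_force: 58.7
tcp_pos: [0.5562, 0.2135, 0.2878]
ft_force: [-2.0, -1.3, 5.5]
grasp_force: 60.1
tcp_pos: [0.5562, 0.2135, 0.2875]
ft_force: [-3.5, -2.0, 13.4]
grasp_force: 61.2
```

```bash
python3 -c "
from h import *
rel(.5561,.213,.133,94.9); print(robot.observe()['torque'].round(3))"
python3 -m crank '[{"x":0,"y":0,"z":-0.0012,"spin":0,"claw":1},{"x":0,"y":0,"z":0,"spin":0,"claw":1}]'| grep -E "tcp|force"
python3 -c "
from h import *
print(robot.observe()['torque'].round(3))"
```

```text
grip [0.5564 0.2135 0.1328] yaw 94.81 tilt [ 0.0011 -0.    ] d_tool [-0.0005 -0.0003 -0.0002] spin -0.0016 F [-3.5 -2.  13.4] w 0.0133 8.7
[-0.441  0.971  0.037]
tcp_pos: [0.5562, 0.2134, 0.2878]
ft_force: [-1.5, -1.2, 6.3]
grasp_force: 59.7
[-0.153  0.455 -0.019]
```

```bash
for i in 1; do
python3 -m crank '[{"x":0,"y":-0.001,"z":0,"spin":0,"claw":1},{"x":0,"y":0,"z":0,"spin":0,"claw":1}]'| grep -E "tcp|ft_f"
python3 -m crank '[{"x":0,"y":-0.001,"z":0,"spin":0,"claw":1},{"x":0,"y":0,"z":0,"spin":0,"claw":1}]'| grep -E "tcp|ft_f"
python3 -m crank '[{"x":0,"y":-0.001,"z":0,"spin":0,"claw":1},{"x":0,"y":0,"z":0,"spin":0,"claw":1}]'| grep -E "tcp|ft_f"
done
```

```text
tcp_pos: [0.5558, 0.2133, 0.2878]
ft_force: [0.5, -0.3, 5.2]
tcp_pos: [0.5539, 0.2131, 0.2868]
ft_force: [-0.2, -0.7, -1.6]
tcp_pos: [0.5532, 0.2131, 0.2871]
ft_force: [0.8, 0.1, -2.3]
```

```bash

python3 -m crank '[{"x":0,"y":0,"z":0.0015,"spin":0,"claw":1},{"x":0,"y":0,"z":0,"spin":0,"claw":1}]'| grep -E "tcp|ft_f"
python3 -m crank '[{"x":0,"y":0,"z":0.0015,"spin":0,"claw":1},{"x":0,"y":0,"z":0,"spin":0,"claw":1}]'| grep -E "tcp|ft_f"
python3 -m crank '[{"x":0,"y":0,"z":0.001,"spin":0,"claw":1},{"x":0,"y":0,"z":0,"spin":0,"claw":1}]'| grep -E "tcp|ft_f"
python3 -c "
from h import *
rel(.5561,.213,.133,94.9); print(robot.observe()['torque'].round(3))"
```

```text
tcp_pos: [0.5532, 0.2131, 0.2857]
ft_force: [0.5, -0.8, -1.9]
tcp_pos: [0.5532, 0.2131, 0.2842]
ft_force: [1.9, -0.0, -2.3]
tcp_pos: [0.5532, 0.2131, 0.2833]
ft_force: [1.3, -0.2, -2.3]
grip [0.5532 0.2131 0.1286] yaw 94.82 tilt [-0.0001 -0.    ] d_tool [-0.0004  0.0029 -0.0044] spin -0.0014 F [ 1.3 -0.2 -2.3] w 0.0133 10.45
[ 0.085 -0.222  0.076]
```

The ears are in the slots. I'll go on down against the clips.

```bash

python3 -m crank '[{"x":0,"y":0.0004,"z":0.002,"spin":0,"claw":1},{"x":0,"y":0,"z":0.002,"spin":0,"claw":1},{"x":0,"y":0,"z":0,"spin":0,"claw":1}]'| grep -E "tcp|ft_f"
python3 -m crank '[{"x":0,"y":0,"z":0.002,"spin":0,"claw":1},{"x":0,"y":0,"z":0.002,"spin":0,"claw":1},{"x":0,"y":0,"z":0,"spin":0,"claw":1}]'| grep -E "tcp|ft_f"
python3 -m crank '[{"x":0,"y":0,"z":0.002,"spin":0,"claw":1},{"x":0,"y":0,"z":0.002,"spin":0,"claw":1},{"x":0,"y":0,"z":0,"spin":0,"claw":1}]'| grep -E "tcp|ft_f"
```

```text
tcp_pos: [0.5535, 0.2131, 0.2791]
ft_force: [0.2, 0.2, -1.4]
tcp_pos: [0.5534, 0.2132, 0.2752]
ft_force: [-1.6, 0.6, -0.0]
tcp_pos: [0.5534, 0.2132, 0.2712]
ft_force: [-3.3, 0.6, 1.0]
```

```bash

python3 -m crank '[{"x":0,"y":0,"z":0.0025,"spin":0,"claw":1},{"x":0,"y":0,"z":0.0025,"spin":0,"claw":1},{"x":0,"y":0,"z":0,"spin":0,"claw":1}]'| grep -E "tcp|ft_f"
python3 -m crank '[{"x":0,"y":0,"z":0.0025,"spin":0,"claw":1},{"x":0,"y":0,"z":0.0025,"spin":0,"claw":1},{"x":0,"y":0,"z":0,"spin":0,"claw":1}]'| grep -E "tcp|ft_f"
python3 -m crank '[{"x":0,"y":0,"z":0.0025,"spin":0,"claw":1},{"x":0,"y":0,"z":0.0025,"spin":0,"claw":1},{"x":0,"y":0,"z":0,"spin":0,"claw":1}]'| grep -E "tcp|ft_f"
python3 -c "
from h import *
rel(.5534,.213,.089,94.9); print(robot.observe()['torque'].round(3))"
```

```text
tcp_pos: [0.5534, 0.2131, 0.2658]
ft_force: [-2.9, -0.1, -2.4]
tcp_pos: [0.5535, 0.213, 0.2609]
ft_force: [-2.9, 1.1, -2.5]
tcp_pos: [0.5535, 0.2131, 0.256]
ft_force: [-3.3, 0.6, -3.4]
grip [0.5534 0.213  0.1013] yaw 94.82 tilt [-0.0006 -0.0002] d_tool [-0.      0.      0.0123] spin -0.0015 F [-3.3  0.6 -3.4] w 0.0135 12.7
[-0.088  1.067  0.124]
```

```bash

python3 -m crank '[{"x":0,"y":0,"z":0.0025,"spin":0,"claw":1},{"x":0,"y":0,"z":0.0025,"spin":0,"claw":1},{"x":0,"y":0,"z":0,"spin":0,"claw":1}]'| grep -E "tcp|ft_f"
python3 -m crank '[{"x":0,"y":0,"z":0.0025,"spin":0,"claw":1},{"x":0,"y":0,"z":0.0025,"spin":0,"claw":1},{"x":0,"y":0,"z":0,"spin":0,"claw":1}]'| grep -E "tcp|ft_f"
python3 -m crank '[{"x":0,"y":0,"z":0.001,"spin":0,"claw":1},{"x":0,"y":0,"z":0.001,"spin":0,"claw":1},{"x":0,"y":0,"z":0,"spin":0,"claw":1}]'| grep -E "tcp|ft_f"
```

```text
tcp_pos: [0.5535, 0.2131, 0.2511]
ft_force: [-4.6, 0.3, -2.1]
tcp_pos: [0.5538, 0.213, 0.246]
ft_force: [-3.2, 0.7, -6.6]
tcp_pos: [0.5542, 0.2132, 0.2446]
ft_force: [-0.4, 0.2, -3.1]
```

```bash

python3 -m crank '[{"x":0,"y":0,"z":0.001,"spin":0,"claw":1},{"x":0,"y":0,"z":0,"spin":0,"claw":1}]'| grep -E "tcp|ft_f"
python3 -m crank '[{"x":0,"y":0,"z":0.001,"spin":0,"claw":1},{"x":0,"y":0,"z":0,"spin":0,"claw":1}]'| grep -E "tcp|ft_f"
python3 -c "
from h import *
rel(.5534,.213,.089,94.9); print(robot.observe()['torque'].round(3))"
```

```text
tcp_pos: [0.5541, 0.2133, 0.2442]
ft_force: [-1.3, -1.0, 3.7]
tcp_pos: [0.554, 0.2133, 0.2441]
ft_force: [-4.4, -2.1, 16.0]
grip [0.5544 0.2134 0.0894] yaw 94.8 tilt [0.0024 0.0004] d_tool [-0.0003 -0.001   0.0004] spin -0.0017 F [-4.4 -2.1 16. ] w 0.0131 14.32
[-0.455  0.928  0.027]
```

```bash

python3 -m crank '[{"x":0,"y":0,"z":0.0008,"spin":0,"claw":1},{"x":0,"y":0,"z":0,"spin":0,"claw":1}]'| grep -E "tcp|ft_f"
python3 -m crank '[{"x":0,"y":0,"z":-0.002,"spin":0,"claw":1},{"x":0,"y":0,"z":0,"spin":0,"claw":1}]'| grep -E "tcp|ft_f"
python3 -m crank '[{"x":0,"y":0,"z":0,"spin":0,"claw":-0.4},{"x":0,"y":0,"z":0,"spin":0,"claw":-0.4},{"x":0,"y":0,"z":0,"spin":0,"claw":-0.4},{"x":0,"y":0,"z":0,"spin":0,"claw":-0.4},{"x":0,"y":0,"z":0,"spin":0,"claw":-0.4}]'
python3 -m crank '[{"x":0,"y":0,"z":-0.01,"spin":0,"claw":-0.4},{"x":0,"y":0,"z":-0.03,"spin":0,"claw":-0.4},{"x":0,"y":0,"z":-0.05,"spin":0,"claw":-0.4},{"x":0,"y":0,"z":-0.05,"spin":0,"claw":-0.4},{"x":0,"y":0,"z":-0.05,"spin":0,"claw":-0.4}]'
python3 -c "
from h import *
e=robot.get_image('side');b=e['pixels'][150:225,285:375]
cv2.imwrite('pics/j3.png',cv2.resize(b,(720,600),interpolation=2))"
```

```text
tcp_pos: [0.554, 0.2134, 0.2441]
ft_force: [-5.0, -3.3, 25.0]
tcp_pos: [0.554, 0.2133, 0.2442]
ft_force: [-1.8, -0.1, 7.6]
clock: 15.45
tcp_pos: [0.5536, 0.2131, 0.2435]
eef_rot: [-0.0, 0.677, 0.736, -0.0]
ft_force: [-0.3, 0.5, 0.9]
grip_width: 0.0597
grasp_force: 0.0
clock: 16.08
tcp_pos: [0.5533, 0.213, 0.436]
eef_rot: [0.0, 0.677, 0.736, 0.0]
ft_force: [0.2, -0.4, 0.3]
grip_width: 0.0598
grasp_force: 0.0
```

View pics/j3.png

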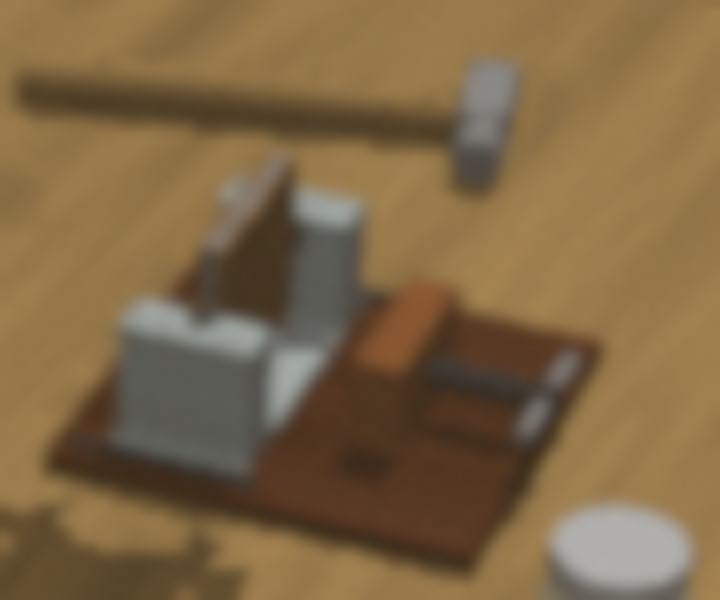

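The plate stands in the slots, its top edge running from (208,248) to (280,158). I'll check that numerically for level.

```bash
python3 -c "
from h import *
d=robot.get_image('side')
a,b=[ray(d,(285+(x+.5)/8-.5,150+(y+.5)/8-.5),.104) for x,y in((208,246),(278,156))]
print(a.round(4),b.round(4),((a+b)/2).round(4),np.hypot(*(b-a)[:2]),np.degrees(np.arctan2(*(b-a)[1::-1])))
d=robot.get_image('side')
cv2.imwrite('pics/f.png',d['pixels'])"
```

```text
[0.557  0.1687 0.104 ] [0.5489 0.255  0.104 ] [0.5529 0.2118 0.104 ] 0.0867496585452805 95.3771078184133
```

View pics/f.png

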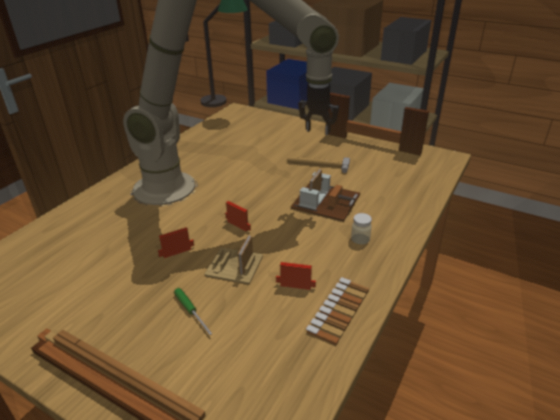

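The eared plate is level and home in the jig at (317,185). The plain plate is still in the rack at (247,255), and everything else is where it was.

```bash
python3 -c "
from rig import robot
print(robot.hand_in())"
```

```text
the job is handed in; nothing more can be done
None
```

The eared pad plate is pushed down past both clips onto the jig ledge and released; it looks level in the camera check, peak push was about 25 N, the plain plate and bystanders look undisturbed, and the job is handed in (no verdict was returned).

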